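# Roll the frame tube out of its groove and down to the stop

## Task

Turn the red turn-catch a quarter turn, fully, to the green dot so that its arm swings clear of the red frame tube. Then push the tube lightly by its side so that it rolls out of its groove over the low ridge, keep it from running away down the sloping board, and bring it softly to rest against the yellow stop bar, without banging or pressing hard on the bar or running over it. Never pinch or lift the tube, draw the gripper clear of it at the end, and leave the oil bottle and grease pot where they are.

Things in the scene. Friction and masses are not known exactly. Their poses are not given: they have to be found in the camera images.
- tube_mid (a point): Centre of the loose smooth red tube, 31.8 mm across, 280 mm long, about 0.26 kg (varies). Its y axis runs along the tube; x and z turn as it rolls. Starts lying in the groove at the board's left, z axis up, centre 52 mm above the bench (16 mm above the deck). Slippery (friction about 0.22); left free outside the groove it rolls off down the slope.
- groove (a point): The tube's centre when parked; x along the groove away from the robot, y away from the stop, z up: the tube must roll to -y. Two half-round ridges along x, 2 mm high, 9 mm wide, crests at y = -10 and +10 mm, form the groove; rolling out takes about 1 to 3 N, and past the crest the tube drops and runs off by itself.
- keeper (a joint): Turn-catch at the near end of the groove. About 0: its steel arm (12 mm wide, 83 mm long from the axis, 40 to 52 mm above the bench) points along the groove (+x) and blocks the tube. Grows clockwise seen from above to the end stop 1.57: arm points to -y, to the green dot, clear of the tube. Stiff (0.12 N m friction), stays where left.
- keeper_grip (a point): On the turn-catch's vertical axis at mid-height of its red bar grip, 74 mm above the bench. The bar is 14 mm thick, 46 mm long, 59 to 87 mm above the bench, and lies along this point's x axis, as does the arm. A red collar 36 mm across is under the bar.
- oil_bottle_mid (a point): Red oil bottle, standing, 42 mm across and 139 mm high, bystander; point 70 mm above its foot.
- grease_pot_mid (a point): White pot with a green lid, 68 mm across and 48 mm high, bystander; point 24 mm above its foot.
- board: Fixed board; origin on the bench, 98 mm to -y of the groove; x, y as the groove's. Its flat black rubber deck slopes 6 degrees down to -y: 36 mm above the bench at the groove, 26 at this origin, 10 at the end; x = -146 to 146, y = -156 to 146 mm. A wooden lip 15 mm high closes the low end.
- stop_rails: Two low side rails along the deck's edges, fixed to the board, with the yellow stop bar clamped across them; origin on the deck, 26 mm over the board's. The bar lies along x over the whole deck, 8.5 mm high, 10 mm wide, springy (2.5 N per mm). Its place is NOT given and differs: the tube's centre comes to rest against it 85 to 180 mm from the groove.

How it is judged:
By the outcome, as a careful person would: the job done as asked, in the order asked, and still so for the second after the job is handed in, with the robot touching nothing.
It also fails if it takes over 56 s, if anything falls off the work surface, if the arm or the gripper's body presses on something with over 40 N, if the wrist force passes 120 N, or if a joint passes its speed limit or range.

## Robot

A 6-joint arm with a two-finger parallel gripper is mounted at the origin on a cart in front of the work surface, level with it; the furniture and walls round the work are solid. World frame = base frame: x ahead of the robot, y to its left, z up, the work surface at z = 0. Lengths are in m, angles in rad, forces in N, time in s.
With the tool pointing down it reaches from about 0.3 to 0.775 m from the base axis. Payload 14.6 kg.
Tool frame: the origin (TCP) lies midway between the tips of the shut fingers; the grasp point (between the pads) lies 19 mm behind it (bot.grasp_offset is the distance from the TCP to the grasp point, in m); z points along the fingers, y is the line along which they close (so a half turn about z gives the same grasp; the last joint's range is limited). The gripper opens to 85 mm and grips with 20 to 120 N. Pads are 22 mm wide; open, the fingers measure 114 mm over their backs; the gripper's body (76 mm by 85 mm) begins 54 mm behind the grasp point. The pads swing forward as they close: fully open they stand 13 mm farther back than shut.
Start: joints at [-1.21, 0.3, 1.521, -0, 1.321, -0.067], TCP at [0.228, -0.5, 0.231] pointing down, gripper open.
Joint ranges: [-3.03, 3.03], [-0.79, 2.21], [0.23, 2.52], [-1.04, 4.18], [0, 3.07], [-2.55, 2.55]. Speed limits (rad/s): [2.22, 2.22, 2.57, 3.14, 3.14, 3.14].

## Interface

Orientations are given as a 3x3 rotation matrix whose columns are the frame's x, y, z axes.
In Python, from rig import bot, imaging, workorder gives the robot as it stands. The module is installed in compiled form; this text tells all that it offers.
- The arm moves only by the tool arm_command, never from a script. Its argument "series" is one flat list of numbers, 5 for each row, row after row: the finger opening in cm, from 0 to 8.54, then the shift along the tool's x, y, z in cm, then the turn about the tool's z in rad. A call has 1 to 8 rows; each row shifts and turns the commanded pose from where the row before left it, along the tool's axes as they then stand; what a row does not reach is not made up. A row lasts 1/8 s, in which the tool goes at most 62.5 mm and 10.7 degrees, less where a joint would pass 70% of its speed; a pose out of reach is approached as far as the arm can. A call is refused whole if a number of a shift passes 6.25 or a number of a turn 0.188, either way. A call with a gripper value outside its range is refused whole. The fingers move at their own pace and stop on an object; "grip_force" is the grip in N (left out, the last holds). Time passes only in rows, so rows that do not move let the fingers close. It gives the time, the measured TCP pose, the force, the opening and the grip force at its end, in the units of the state.
- bot.state(): the state, without advancing time (a new reading comes with each control period).
- imaging.grab_frame(name): name is "side" or "top" or "wrist"; returns a dict with "image" (480x640x3 uint8, blue, green, red), "camera_matrix" (3x3 intrinsics, pixels), "dist_coeffs" ([k1, k2, p1, p2, k3] as OpenCV has them; the pictures are not rectified), "extrinsics" (4x4, takes a point from camera to world coordinates). Camera axes: x right, y down, z forward; pixel columns grow to the right and rows downward; lengths in m; the calibration is good to about 2 mm. A picture is of the moment at which its call begins. There is no depth.
- workorder.close_job(): hands the job in; it is judged then, once.
The state is a dict: "clock": time; "q": joint angles; "dq": joint speeds; "joint_torque": joint torques, N m; "ee_pos": TCP position; "ee_rot": TCP orientation; "wrist_force": force on the tool from outside, world axes, zero at the start; "moment": the same for the moment, N m; "opening": finger opening in m; "finger_force": force on a finger pad.
Only numpy, scipy, OpenCV 4.12 (cv2) and the standard library are available. Lean on these libraries where they do the work, as an engineer would, in place of code of your own. Each camera call takes 0.05 s, during which the arm holds its last target. There are 200 camera calls.

## Working session

There is one attempt and no reset: what is moved stays moved. The work goes in short steps, Python scripts to look and compute and a tool call to move; the robot and the scene stay as the last step left them, time stands still between calls to the robot, and variables do not carry over. Pictures are saved under pics/ and viewed, at most 10 in all, crops included, and the job is handed in when it is done.

Besides the shell and the picture viewer there is one more tool, called as name(argument=value, ...), one argument or row to a line, values as JSON. arm_command: Moves the arm, as the interface text tells. Its arguments: {"type":"object","properties":{"series":{"type":"array"},"grip_force":{"type":"number"}},"required":["series"]}

```bash
mkdir -p pics
cat > h.py <<'E'
import numpy as np, cv2
from rig import bot, imaging, workorder
def grab(n,fn=None):
    f=imaging.grab_frame(n)
    if fn: cv2.imwrite('pics/'+fn,f['image'])
    return f
def ray(f,uv):
    K=np.array(f['camera_matrix']);D=np.array(f['dist_coeffs']);T=np.array(f['extrinsics'])
    p=cv2.undistortPoints(np.array(uv,float).reshape(-1,1,2),K,D).reshape(-1,2)
    d=np.c_[p,np.ones(len(p))]@T[:3,:3].T
    return T[:3,3],d
def onz(f,uv,z):
    o,d=ray(f,uv); z=np.broadcast_to(z,len(d)); return o+d*((z-o[2])/d[:,2])[:,None]
def proj(f,P):
    T=np.linalg.inv(np.array(f['extrinsics']))
    return cv2.projectPoints(np.array(P,float).reshape(-1,1,3),cv2.Rodrigues(T[:3,:3])[0],T[:3,3],np.array(f['camera_matrix']),np.array(f['dist_coeffs']))[0].reshape(-1,2)
def tri(fs,uvs):
    A=np.zeros((3,3));b=np.zeros(3)
    for f,uv in zip(fs,uvs):
        o,d=ray(f,[uv]);d=d[0]/np.linalg.norm(d[0]);M=np.eye(3)-np.outer(d,d);A+=M;b+=M@o
    return np.linalg.solve(A,b)
E
python3 - <<'E'
from h import *
a=grab('top','top1.png');b=grab('side','side1.png')
s=bot.state();print(s['clock'],s['ee_pos'],s['ee_rot'],s['opening'],bot.grasp_offset)
for f in(a,b):print(np.round(f['extrinsics'],3))
E
```

```text
0.1 [ 0.22810147 -0.50024573  0.23078423] [[ 9.09886973e-01  4.14856075e-01 -3.66815514e-04]
 [ 4.14856233e-01 -9.09886483e-01  9.45338269e-04]
 [ 5.84188453e-05 -1.01232668e-03 -9.99999486e-01]] 0.08502776245753564 0.0187
[[ 0.025 -0.997  0.071  0.431]
 [-0.999 -0.023  0.036  0.281]
 [-0.034 -0.072 -0.997  0.932]
 [ 0.     0.     0.     1.   ]]
[[-0.982 -0.094  0.163  0.345]
 [-0.187  0.575 -0.796  0.973]
 [-0.019 -0.813 -0.583  0.592]
 [ 0.     0.     0.     1.   ]]
```

View pics/top1.png

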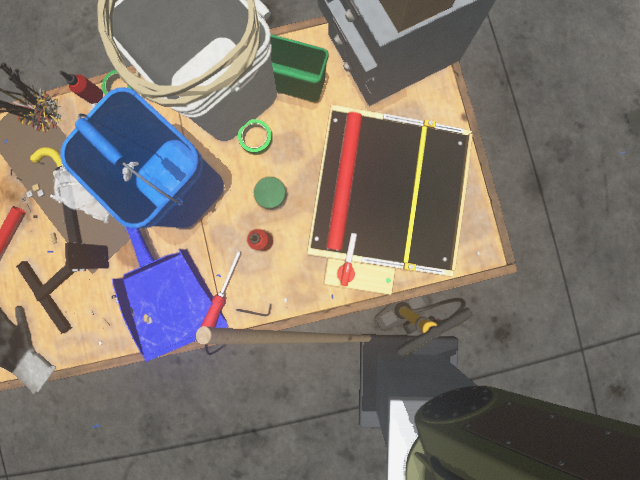

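View pics/side1.png

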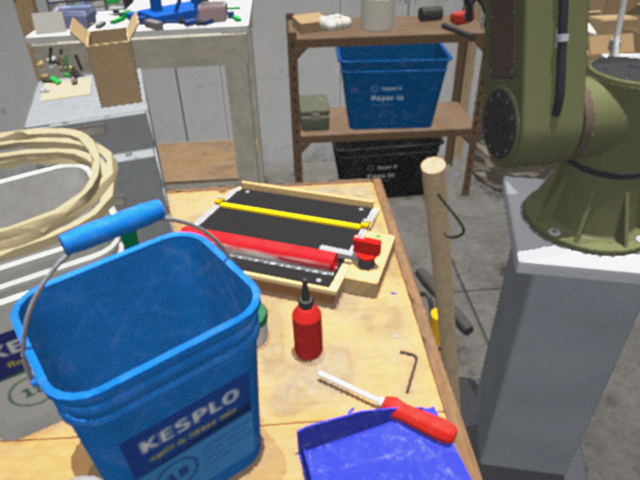

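The top view shows the tube from (355,113) to (334,250), the catch grip near (346,273) and its arm to (353,235). It also shows the green dot at (388,281), the bar from (425,122) to (409,268), the bottle at (259,240) and the pot at (270,193). The side view shows the grip near (367,250), and a pole with its knob at (433,165) that could be an obstacle.

Run:
```python
from h import *
a=grab('top');b=grab('side')
def red(f,x0,x1,y0,y1):
    h=cv2.cvtColor(f['image'],cv2.COLOR_BGR2HSV);m=((h[...,0]<8)|(h[...,0]>172))&(h[...,1]>150)&(h[...,2]>90)
    o=np.zeros_like(m);o[y0:y1,x0:x1]=m[y0:y1,x0:x1];return o.astype(np.uint8)
m=red(a,320,370,105,256); ys,xs=np.nonzero(m);r=cv2.minAreaRect(np.c_[xs,ys].astype(np.float32));print(r)
bx=cv2.boxPoints(r);bx=bx[np.argsort(bx[:,1])];e=[bx[:2].mean(0),bx[2:].mean(0)]
P=onz(a,e,.052);d=P[0]-P[1];print('tube',P,np.linalg.norm(d),np.degrees(np.arctan2(d[1],d[0])))
k=red(a,330,365,256,292);ys,xs=np.nonzero(k);r=cv2.minAreaRect(np.c_[xs,ys].astype(np.float32));print('keep top',r,onz(a,[r[0]],.075))
k2=red(b,352,385,232,272);ys,xs=np.nonzero(k2);r2=cv2.minAreaRect(np.c_[xs,ys].astype(np.float32));print('side',r2)
print('keeper',tri([a,b],[r[0],r2[0]]))
print('bar',onz(a,[(425,122),(409,268)],.03))
print('arm tip',onz(a,[(353,235)],.052),'dot',onz(a,[(388,281)],.03))
print('pole knob',tri([a,b],[(205,335),(433,165)]))
print('bottle',onz(a,[(259,240)],.13),'pot',onz(a,[(270,193)],.048))
c=cv2.resize(a['image'][225:300,300:400],(800,600),interpolation=cv2.INTER_CUBIC);cv2.imwrite('pics/kc.png',c)
```

```text
((344.31732177734375, 180.73861694335938), (14.361735343933105, 137.7652130126953), 8.829744338989258)
tube [[0.74155394 0.24886099 0.052     ]
 [0.46097532 0.28595919 0.052     ]] 0.28302056023193856 -7.53197968003225
keep top ((345.8287658691406, 273.876708984375), (20.95036506652832, 16.15167808532715), 69.44395446777344) [[0.4121522  0.26125893 0.075     ]]
side ((366.5, 249.0), (22.0, 27.0), 90.0)
keeper [0.41251239 0.26117231 0.06875166]
bar [[0.73221799 0.10048715 0.03      ]
 [0.42620235 0.13174723 0.03      ]]
arm tip [[0.48951251 0.24809688 0.052     ]] dot [[0.39880041 0.17410806 0.03      ]]
pole knob [0.32830181 0.45863476 0.32971785]
bottle [[0.47110182 0.42311922 0.13      ]] pot [[0.57169053 0.41854725 0.048     ]]
```

View pics/kc.png

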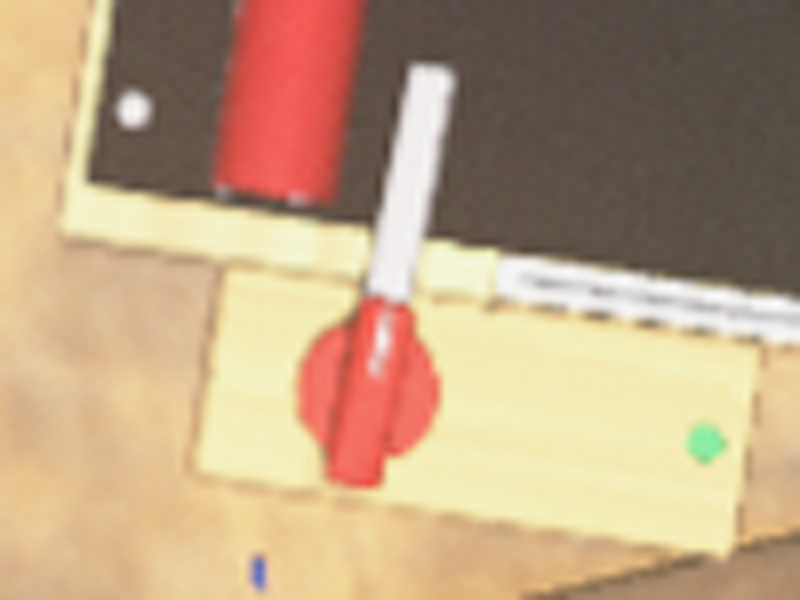

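Run:
```python
from h import *
a=grab('top');b=grab('side')
oa,da=ray(a,[(205,335),(360,338)]);ob,db=ray(b,[(433,165),(448,350)])
na=np.cross(*da);nb=np.cross(*db);L=np.cross(na,nb);L/=np.linalg.norm(L)
p=np.linalg.solve([na,nb,L],[na@oa,nb@ob,L@np.array([.33,.46,.33])])
for z in(.33,.1,0,-.2,-.4):print(p+L*(z-p[2])/L[2])
print('grip',onz(a,[(346.6,274)],.087), onz(a,[(349.4,263.1),(344.4,285)],.087))
```

```text
[0.32822022 0.46221309 0.33      ]
[0.29088166 0.40976254 0.1       ]
[0.2746475  0.38695796 0.        ]
[ 0.24217919  0.34134879 -0.2       ]
[ 0.20971087  0.29573962 -0.4       ]
grip [[0.41221804 0.26005646 0.087     ]] [[0.4331472  0.25516492 0.087     ]
 [0.39116934 0.26378158 0.087     ]]
```

arm_command(
  series=[5.5,3.45,-4.4,0,0,5.5,3.45,-4.4,0,0,5.5,3.45,-4.4,0,0,5.5,3.45,-4.4,0,0,5.5,3.45,-4.4,0,0,5.5,3.45,-4.4,0,0,5.5,3.45,-4.4,0,0],
  grip_force=30,
)

```text
clock: 1.18
ee_pos: [0.3202, -0.1183, 0.2315]
ee_rot: [[0.91, 0.414, 0.001], [0.414, -0.91, -0.0], [0.001, 0.001, -1.0]]
wrist_force: [1.1, -1.1, 0.4]
opening: 0.0552
finger_force: 0.0
```

arm_command(
  series=[5.5,3.44,-4.38,0,0,5.5,3.44,-4.38,0,0,5.5,3.44,-4.38,0,0,5.5,3.44,-4.38,0,0,5.5,3.44,-4.38,0,0,5.5,3.44,-4.38,0,0,5.5,3.44,-4.38,0,0,5.5,0,0,0,-0.1814],
)

```text
clock: 2.17
ee_pos: [0.412, 0.2615, 0.2306]
ee_rot: [[0.817, 0.576, -0.001], [0.576, -0.817, -0.0], [-0.001, -0.0, -1.0]]
wrist_force: [0.8, -0.3, -0.2]
opening: 0.0552
finger_force: 0.0
```

arm_command(
  series=[5.5,0,0,0,-0.1814,5.5,0,0,0,-0.1814,5.5,0,0,0,-0.1814,5.5,0,0,0,-0.1814,5.5,0,0,0,-0.1814,5.5,0,0,0,-0.1814,5.5,0,0,0,-0.1814,5.5,0,0,0,-0.1814],
)

```text
clock: 3.18
ee_pos: [0.412, 0.2589, 0.2313]
ee_rot: [[-0.476, 0.88, -0.0], [0.88, 0.476, -0.0], [0.0, -0.0, -1.0]]
wrist_force: [0.7, -1.0, -0.4]
opening: 0.055
finger_force: 0.0
```

arm_command(
  series=[5.5,0,0,0,-0.1814,5.5,0,0,0,-0.1814,5.5,0,0,0,-0.1814,5.5,0,0,0,-0.1814,5.5,0,0,0,-0.1814,5.5,0,0,0,0,5.5,0,0,0,0],
)

```text
clock: 4.05
ee_pos: [0.412, 0.2589, 0.2313]
ee_rot: [[-0.984, 0.177, 0.0], [0.177, 0.984, 0.0], [-0.0, 0.0, -1.0]]
wrist_force: [0.9, 0.6, 0.2]
opening: 0.0549
finger_force: 0.0
```

Run:
```python
from h import *
f=grab('wrist','w1.png');s=bot.state();print(s['clock'],s['ee_pos'],np.round(s['ee_rot'],3),s['q'])
print(proj(f,[[.433,.2555,.087],[.391,.2638,.087],[.412,.26,.087],[.461,.286,.052]]))
```

```text
4.1 [0.41201592 0.25886424 0.23127088] [[-0.984  0.177 -0.   ]
 [ 0.177  0.984 -0.   ]
 [ 0.    -0.    -1.   ]] [ 4.85683477e-01  1.58286674e-01  1.69501772e+00 -2.62739527e-05
  1.28834749e+00 -9.07483667e-01]
[[311.43103448 243.58023631]
 [312.30341631 193.6360023 ]
 [312.27294815 219.05952389]
 [347.91762859 253.82018918]]
```

View pics/w1.png

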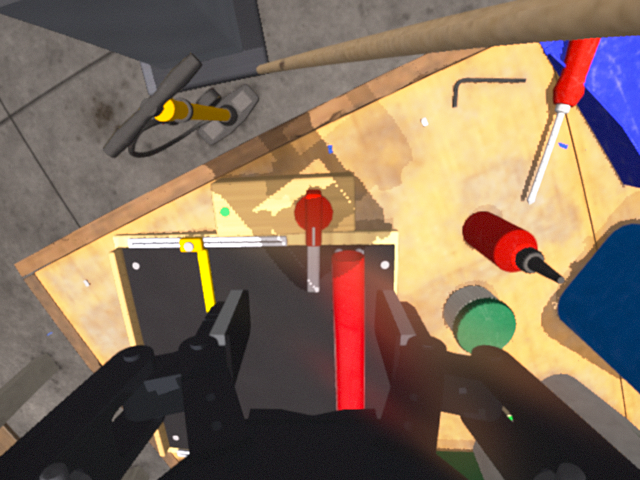

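The wrist view shows the grip bar from (313,190) to (314,245), in line with the fingers, and the tube end at (348,254). Both agree with the estimate, so I'll descend and grip.

arm_command(
  series=[5.5,0.1,0.2,4,0,5.5,0,0,5,0,5.5,0,0,4,0,5.5,0,0,2.5,0,5.5,0,0,1,0],
)

```text
clock: 4.72
ee_pos: [0.411, 0.2608, 0.0651]
ee_rot: [[-0.985, 0.175, -0.002], [0.175, 0.985, -0.001], [0.002, -0.001, -1.0]]
wrist_force: [-0.2, 0.1, 0.5]
opening: 0.0549
finger_force: 0.0
```

arm_command(
  series=[3,0,0,0,0,0.8,0,0,0,0,0.8,0,0,0,0,0.8,0,0,0,0,0.8,0,0,0,0],
  grip_force=40,
)

```text
clock: 5.35
ee_pos: [0.4117, 0.2601, 0.0675]
ee_rot: [[-0.985, 0.174, 0.001], [0.174, 0.985, -0.001], [-0.001, -0.001, -1.0]]
wrist_force: [-3.1, -13.0, 10.7]
opening: 0.0132
finger_force: 39.5
```

arm_command(
  series=[0.8,0,-0.1,-0.3,0,0.8,0,0,0,0.12,0.8,0,0,0,0.15,0.8,0,0,0,0.15,0.8,0,0,0,0.15],
)

```text
clock: 5.98
ee_pos: [0.4115, 0.2603, 0.0682]
ee_rot: [[-0.732, 0.681, 0.001], [0.681, 0.732, 0.001], [-0.0, 0.001, -1.0]]
wrist_force: [13.7, 9.5, -32.8]
opening: 0.0128
finger_force: 42.1
```

arm_command(
  series=[0.8,0,0,0.13,0.1,0.8,0,0,0,0.15,0.8,0,0,0,0.15,0.8,0,0,0,0.15,0.8,0,0,0,0.15,0.8,0,0,0,0.12],
)

```text
clock: 6.72
ee_pos: [0.4123, 0.2607, 0.0681]
ee_rot: [[-0.002, 1.0, 0.003], [1.0, 0.002, 0.002], [0.002, 0.003, -1.0]]
wrist_force: [14.5, 8.0, -19.6]
opening: 0.0127
finger_force: 43.7
```

Run:
```python
from h import *
s=bot.state();R=np.array(s['ee_rot']);print(s['ee_pos'],np.degrees(np.arctan2(R[1,0],R[0,0])),s['wrist_force'],s['moment'])
```

```text
[0.41232786 0.26073403 0.06814904] 90.1091673204635 [ 14.50424393   7.99034813 -19.55351202] [ 1.49223953 -1.94697379  0.1359792 ]
```

arm_command(
  series=[0.8,0,0,0,0.08,0.8,0,0,0,0.05,0.8,0,0,0,0],
)

```text
clock: 7.1
ee_pos: [0.4125, 0.2607, 0.0682]
ee_rot: [[0.124, 0.992, 0.003], [0.992, -0.124, 0.002], [0.003, 0.003, -1.0]]
wrist_force: [14.4, 7.8, -21.4]
opening: 0.0132
finger_force: 43.6
```

```bash
cat > st.py <<'E'
from h import *
s=bot.state();R=np.array(s['ee_rot']);print(s['clock'],s['ee_pos'],np.degrees(np.arctan2(R[1,0],R[0,0])),s['wrist_force'],s['moment'])
E
python3 st.py
```

```text
7.1 [0.41246897 0.26074939 0.06815255] 82.84997973765387 [ 14.38765638   7.79572521 -21.36055671] [ 1.4397027  -2.0920041  -0.07849699]
```

arm_command(
  series=[0.8,0,0,0,0.04,0.8,0,0,0,0.02,0.8,0,0,0,0],
)

```text
clock: 7.48
ee_pos: [0.4125, 0.2608, 0.0683]
ee_rot: [[0.181, 0.983, 0.004], [0.983, -0.181, 0.002], [0.002, 0.004, -1.0]]
wrist_force: [14.2, 8.1, -19.5]
opening: 0.0129
finger_force: 55.8
```

```bash
python3 st.py
```

```text
7.475 [0.41250709 0.26076544 0.06825516] 79.57446062803182 [ 14.15798533   8.11574635 -19.46658475] [ 1.4324912  -2.08518972  1.35562437]
```

The moment has jumped, so the catch is on its end stop. I'll release and lift.

arm_command(
  series=[0.8,0,0,0,-0.015,4,0,0,0,0,5,0,0,0,0,5,0,0,-1.5,0,5,0,0,-4,0,5,0,0,-5,0,5,0,0,-4,0,5,0,0,0,0],
)

```text
clock: 8.48
ee_pos: [0.4121, 0.2605, 0.2171]
ee_rot: [[0.168, 0.986, 0.006], [0.986, -0.168, 0.003], [0.004, 0.005, -1.0]]
wrist_force: [0.7, -0.8, -1.1]
opening: 0.0502
finger_force: 0.0
```

```bash
python3 st.py
python3 - <<'E'
from h import *
a=grab('top')
im=a['image']
h=cv2.cvtColor(im,cv2.COLOR_BGR2HSV)
m=(((h[...,0]<8)|(h[...,0]>172))&(h[...,1]>150)&(h[...,2]>90)).astype(np.uint8);m[:,:320]=0;m[:,370:]=0;m[:105]=0;m[256:]=0
ys,xs=np.nonzero(m);print(cv2.minAreaRect(np.c_[xs,ys].astype(np.float32)))
y=((h[...,0]>22)&(h[...,0]<34)&(h[...,1]>180)&(h[...,2]>150)).astype(np.uint8)
n,l,s,c=cv2.connectedComponentsWithStats(y);i=[k for k in range(1,n) if s[k,4]>100 and 390<c[k][0]<440];print(s[i],c[i])
ys,xs=np.nonzero(np.isin(l,i));r=cv2.fitLine(np.c_[xs,ys].astype(np.float32),2,0,.01,.01).ravel();print(r)
p=[(r[2]+r[0]/r[1]*(v-r[3]),v) for v in(140,190,250)];P=onz(a,p,.028);print(P)
np.save('bar.npy',P)
O=np.array([.6013,.2674]);t=np.radians(-7.5);fx=np.array([np.cos(t),np.sin(t)]);fy=np.array([-fx[1],fx[0]])
print('frame x,y',(P[:,:2]-O)@fx,(P[:,:2]-O)@fy)
cv2.imwrite('pics/t2.png',cv2.resize(im[90:300,300:500],(700,735))[:600] if 0 else cv2.resize(im[100:300,300:500],(600,600)))
E
```

```text
8.475 [0.41211025 0.26054678 0.21710761] 80.34403834837124 [ 0.70045959 -0.75501553 -1.14512573] [ 0.00120396 -0.04833521  0.01243212]
((344.0860290527344, 180.54241943359375), (15.03901195526123, 137.61111450195312), 8.601385116577148)
[] []Traceback (most recent call last):
  File "<stdin>", line 9, in <module>
cv2.error: OpenCV(4.12.0) /io/opencv/modules/imgproc/src/linefit.cpp:50: error: (-215:Assertion failed) count > 0 in function 'fitLine2D_wods'
```

```bash
cat > bar.py <<'E'
from h import *
a=grab('top')
im=a['image']
h=cv2.cvtColor(im,cv2.COLOR_BGR2HSV)
y=((h[...,0]>20)&(h[...,0]<40)&(h[...,1]>120)&(h[...,2]>100)).astype(np.uint8);y[:,:400]=0;y[:,440:]=0;y[:135]=0;y[255:]=0
ys,xs=np.nonzero(y);print(len(xs),h[190,410:424].tolist())
cv2.imwrite('pics/t2.png',cv2.resize(im[100:300,300:500],(600,600)))
r=cv2.fitLine(np.c_[xs,ys].astype(np.float32),cv2.DIST_L1,0,.01,.01).ravel();print(r)
p=[(r[2]+r[0]/r[1]*(v-r[3]),v) for v in(140,190,250)];P=onz(a,p,.028);print(P)
O=np.array([.6013,.2674]);t=np.radians(-7.5);fx=np.array([np.cos(t),np.sin(t)]);fy=np.array([-fx[1],fx[0]])
print('frame x,y',(P[:,:2]-O)@fx,(P[:,:2]-O)@fy)
E
python3 bar.py
```

```text
644 [[18, 44, 75], [20, 42, 73], [25, 40, 76], [26, 158, 131], [29, 151, 243], [30, 140, 243], [30, 146, 243], [30, 150, 240], [24, 154, 176], [16, 44, 75], [22, 37, 75], [20, 41, 75], [16, 36, 79], [19, 48, 74]]
[ 1.3909790e-01 -9.9027866e-01  4.1301492e+02  2.0689374e+02]
[[0.69381287 0.10559054 0.028     ]
 [0.58742234 0.11991174 0.028     ]
 [0.46287648 0.13608763 0.028     ]]
frame x,y [ 0.11284178  0.00549215 -0.12009959] [-0.14834981 -0.14803788 -0.14825687]
```

View pics/t2.png

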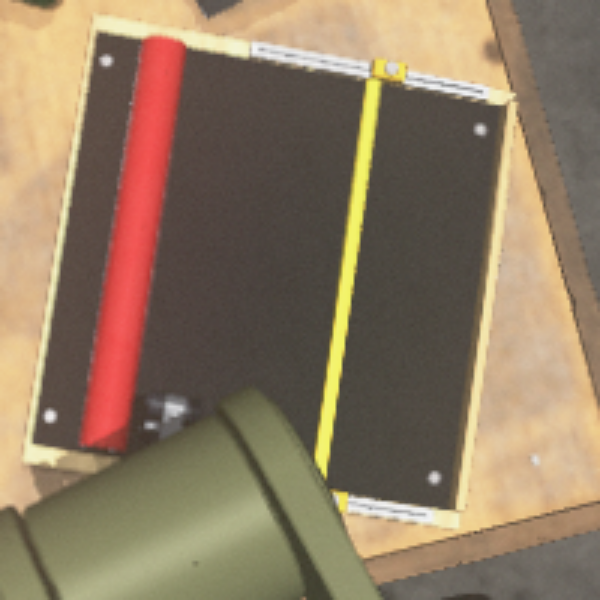

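arm_command(
  series=[5,0.97,4.63,0,0,5,0.97,4.63,0,0,5,0.97,4.63,0,0,5,0.95,4.6,0,0,5,0,0,0,-0.1788,5,0,0,0,-0.1788,5,0,0,0,-0.1788,5,0,0,0,-0.1788],
)

```text
clock: 9.57
ee_pos: [0.5995, 0.2669, 0.2115]
ee_rot: [[-0.525, 0.851, -0.002], [0.851, 0.525, -0.001], [0.0, -0.002, -1.0]]
wrist_force: [-0.0, -0.1, -0.5]
opening: 0.0499
finger_force: 0.0
```

arm_command(
  series=[5,0,0,0,-0.1788,5,0,0,0,-0.1788,5,0,0,0,-0.1788,5,0,0,0,-0.1788,5,0,0,0,-0.1788,5,0,0,4,0,5,0,0,3,0,5,0,0,0,0],
)

```text
clock: 10.58
ee_pos: [0.5986, 0.2665, 0.1398]
ee_rot: [[-0.992, 0.13, -0.006], [0.13, 0.992, -0.002], [0.005, -0.003, -1.0]]
wrist_force: [-0.3, 0.0, -0.3]
opening: 0.05
finger_force: 0.0
```

```bash
python3 st.py
python3 - <<'E'
from h import *
f=grab('wrist','w2.png');np.set_printoptions(suppress=True,precision=1)
t=np.radians(-7.5);fx=np.array([np.cos(t),np.sin(t),0]);fy=np.array([-fx[1],fx[0],0]);O=np.array([.6013,.2674,0])
for n,xx,yy,z in(('tubeL',-.14,0,.052),('tubeR',.0,0,.052),('barmid',0,-.148,.028),('bar near',-.1,-.148,.028)):print(n,proj(f,[O+fx*xx+fy*yy+[0,0,z]]))
E
```

```text
10.575 [0.59860131 0.26654121 0.13976864] 172.54652473156324 [-0.28517089  0.01975335 -0.33002415] [ 0.03716342 -0.03868023  0.01191584]
tubeL [[313.3  15.8]]
tubeR [[312.9 244.6]]
barmid [[118.6 234.1]]
bar near [[98.4 95.2]]
```

View pics/w2.png

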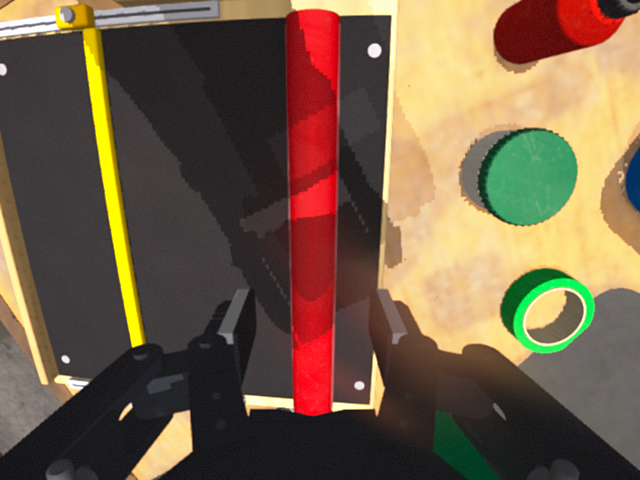

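Run:
```python
from h import *
f=grab('wrist');s=bot.state();R=np.array(s['ee_rot']);p=np.array(s['ee_pos'])
np.set_printoptions(suppress=True,precision=1)
for b in(0,.004,.008,.012,.016):
  print(b,proj(f,[p+R@np.array([x,y,-b]) for x in(.011,-.011) for y in(-.025,.025,.032)]).tolist())
cv2.imwrite('pics/w3.png',cv2.resize(f['image'][260:380,180:440],(780,360),interpolation=cv2.INTER_CUBIC))
```

```text
0 [[252.7940579973574, 281.40667377223593], [368.47673703861415, 281.51502084585354], [384.6013433028137, 281.4797429316216], [255.36726174604257, 325.9018805999399], [365.9969258062811, 326.0269319759507], [381.42261831649546, 325.95222366522046]]
0.004 [[251.28638920451453, 285.36329593949813], [369.8857006112577, 285.4767861533762], [386.41292506806536, 285.4349737969831], [254.00096206004335, 330.73331979770785], [367.27169032767716, 330.864279028686], [383.06231228201517, 330.780570275056]]
0.008 [[249.7020426586427, 289.5234148704301], [371.3663811291402, 289.6424916525725], [388.31637744324394, 289.59325022491197], [252.56963606747334, 335.79801974633995], [368.6071603517559, 335.9353740329983], [384.77981194166466, 335.8415743005131]]
0.012 [[248.03513032098442, 293.9028557572406], [372.92429221773114, 294.0280163421797], [390.3187237851578, 293.97031202313775], [251.06868445581316, 341.1127686346401], [370.00763354424316, 341.25706095306197], [386.58059371561365, 341.1519229947836]]
0.016 [[246.27915977813313, 298.51909292062345], [374.56551439663093, 298.6508967290858], [392.42770350270894, 298.58353102492214], [249.4930832589177, 346.6959413711536], [371.4778049497154, 346.8477786138883], [388.47063555732615, 346.72987161092675]]
```

View pics/w3.png

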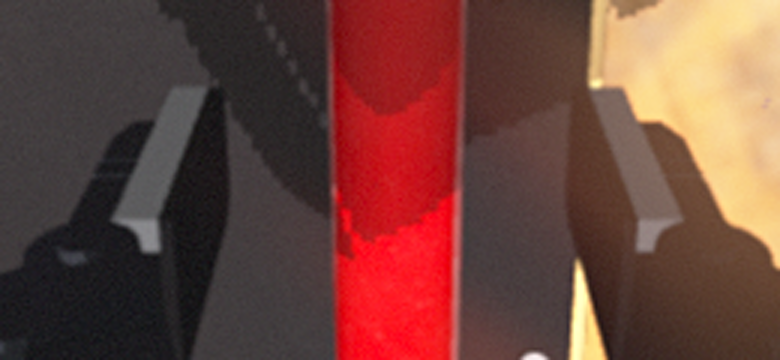

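The crop puts the pad tips at about (250,289) and (377,289), so at 5 cm opening they stand about 7 mm behind the TCP. I'll straddle the tube with play and no pinching, then guide it.

arm_command(
  series=[5,0,0.12,3,0,5,0,0,3,0,5,0,0,2,0,5,0,0,1,0,5,0,0,0.8,0,4.3,0,0,0,0,4.3,0,0,0,0],
)

```text
clock: 11.55
ee_pos: [0.6005, 0.2684, 0.0458]
ee_rot: [[-0.992, 0.13, 0.001], [0.13, 0.992, 0.0], [-0.001, 0.001, -1.0]]
wrist_force: [-0.4, -1.0, 0.6]
opening: 0.0432
finger_force: 0.0
```

```bash
python3 st.py
```

```text
11.55 [0.60049911 0.26842716 0.04581104] 172.5524421572057 [-0.44821837 -1.02871606  0.58195684] [-0.03608461  0.01910785 -0.02456213]
```

arm_command(
  series=[4.3,0,0,0.45,0,4.3,0,-0.4,0.04,0,4.3,0,-0.3,0.03,0,4.3,0,-0.3,0.03,0,4.3,0,-0.3,0.03,0,4.3,0,-0.3,0.03,0,4.3,0,-0.3,0.03,0],
)

```text
clock: 12.42
ee_pos: [0.5976, 0.2492, 0.0385]
ee_rot: [[-0.992, 0.13, -0.0], [0.13, 0.992, -0.0], [0.0, -0.0, -1.0]]
wrist_force: [-0.9, -0.1, -0.1]
opening: 0.0429
finger_force: 0.0
```

```bash
cat > tb.py <<'E'
from h import *
s=bot.state();print(s['clock'],np.round(s['ee_pos'],4),np.round(s['wrist_force'],1),s['opening'],s['finger_force'])
f=grab('wrist');h=cv2.cvtColor(f['image'],cv2.COLOR_BGR2HSV)
m=((h[...,0]<8)|(h[...,0]>172))&(h[...,1]>150)&(h[...,2]>60)
O=np.array([.6013,.2674]);t=np.radians(-7.5);fx=np.array([np.cos(t),np.sin(t)]);fy=np.array([-fx[1],fx[0]])
print('tcp fy %.1f'%(1e3*(np.array(s['ee_pos'])[:2]-O)@fy))
for v in (20,100,180,240):
    xs=np.nonzero(m[v,200:440])[0]+200
    if len(xs)>10:
        u=xs.mean(); y=0
        for _ in range(6):
            P=onz(f,[(u,v)],.052+.105*y+.0); y=(P[0,:2]-O)@fy
        print(v,xs.min(),xs.max(),'tube y %.1f'%(1e3*y),'x %.0f'%(1e3*(P[0,:2]-O)@fx))
E
python3 tb.py
```

```text
12.425 [0.5976 0.2492 0.0385] [-0.9 -0.1 -0.1] 0.04291951525081488 0.0
tcp fy -18.5
20 256 344 tube y -23.7 x -110
100 259 351 tube y -23.8 x -85
180 262 324 tube y -25.6 x -57
240 264 301 tube y -29.2 x -33
```

arm_command(
  series=[4.3,0,-0.5,0.05,0,4.3,0,-0.9,0.094,0,4.3,0,-1,0.1,0,4.3,0,-1,0.1,0,4.3,0,-1,0.1,0,4.3,0,-1,0.1,0,4.3,0,-0.9,0.094,0,4.3,0,-0.7,0.07,0],
)

```text
clock: 13.48
ee_pos: [0.5885, 0.1794, 0.0315]
ee_rot: [[-0.992, 0.13, -0.0], [0.13, 0.992, -0.0], [0.0, -0.0, -1.0]]
wrist_force: [0.0, 0.2, -0.4]
opening: 0.0428
finger_force: 0.0
```

arm_command(
  series=[4.3,0,-0.5,0.05,0,4.3,0,-0.4,0.04,0,4.3,0,-0.4,0.04,0,4.3,0,-0.2,0.02,0,4.3,0,0,0,0,4.3,0,0,0,0],
)

```text
clock: 14.22
ee_pos: [0.5867, 0.1653, 0.03]
ee_rot: [[-0.992, 0.13, 0.0], [0.13, 0.992, 0.0], [-0.0, 0.0, -1.0]]
wrist_force: [-0.1, -0.6, -0.5]
opening: 0.0429
finger_force: 0.2
```

```bash
python3 tb.py
python3 - <<'E'
from h import *
f=grab('wrist','w4.png')
E
```

```text
14.225 [0.5867 0.1653 0.03  ] [-0.1 -0.6 -0.5] 0.04291576408797317 0.22601868957281113
tcp fy -103.2
20 247 341 tube y -109.6 x -110
100 250 339 tube y -110.1 x -85
180 254 336 tube y -109.6 x -57
240 257 323 tube y -110.9 x -33
```

View pics/w4.png

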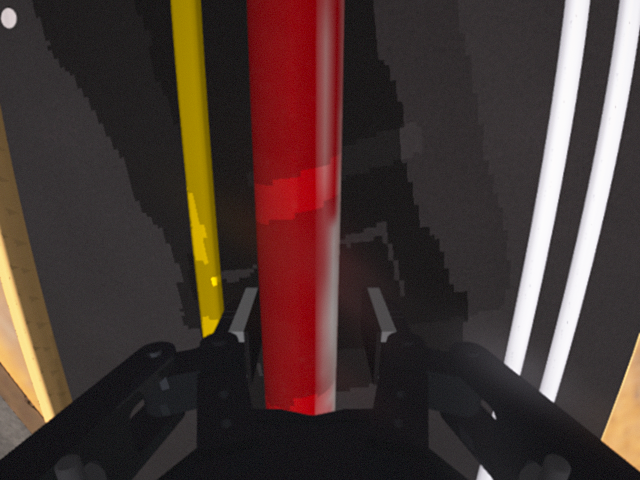

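The tube rests against the downstream finger (tube edges 250 to 340, bar at about u=200), parallel to the bar and about 18 mm from contact. I'll go on slowly.

arm_command(
  series=[4.3,0,-0.2,0.02,0,4.3,0,-0.2,0.02,0,4.3,0,-0.2,0.02,0,4.3,0,-0.2,0.02,0,4.3,0,-0.2,0.02,0,4.3,0,-0.2,0.02,0,4.3,0,-0.15,0.015,0,4.3,0,-0.1,0.01,0],
)

```text
clock: 15.32
ee_pos: [0.5848, 0.1507, 0.0286]
ee_rot: [[-0.992, 0.13, 0.0], [0.13, 0.992, 0.0], [-0.0, 0.0, -1.0]]
wrist_force: [0.7, 0.8, 0.2]
opening: 0.0429
finger_force: 0.0
```

```bash
cat >> tb.py <<'E'
b=(h[...,0]>18)&(h[...,0]<40)&(h[...,1]>150)&(h[...,2]>60)
for v in(40,120,200):
    xs=np.nonzero(b[v,120:262])[0]+120
    if len(xs): 
        P=onz(f,[(xs.min(),v),(xs.max(),v)],.029);print('bar',xs.min(),xs.max(),1e3*((P[:,:2]-O)@fy))
E
python3 tb.py
```

```text
15.325 [0.5848 0.1507 0.0286] [0.7 0.8 0.2] 0.04285560307068916 0.04723070771433413
tcp fy -117.9
20 247 342 tube y -124.8 x -110
100 250 339 tube y -125.0 x -85
180 254 337 tube y -127.1 x -57
240 257 279 tube y -134.3 x -33
bar 211 240 [-153.81975138 -143.2112718 ]
bar 216 244 [-153.75755142 -142.9977264 ]
bar 221 248 [-153.95669239 -142.94604527]
```

arm_command(
  series=[4.3,0,-0.1,0.01,0,4.3,0,-0.1,0.01,0,4.3,0,-0.1,0.01,0,4.3,0,-0.1,0.01,0,4.3,0,-0.1,0.01,0,4.3,0,-0.1,0.01,0,4.3,0,-0.1,0,0,4.3,0,-0.1,0,0],
)

```text
clock: 16.38
ee_pos: [0.5837, 0.1428, 0.028]
ee_rot: [[-0.992, 0.13, -0.0], [0.13, 0.992, 0.0], [0.0, 0.0, -1.0]]
wrist_force: [-0.7, 0.2, -0.7]
opening: 0.043
finger_force: 0.0
```

```bash
python3 tb.py
```

```text
16.375 [0.5837 0.1428 0.028 ] [-0.7  0.2 -0.7] 0.04296792393346235 0.04926429712213576
tcp fy -125.9
20 249 343 tube y -132.3 x -110
100 252 327 tube y -132.3 x -85
180 256 325 tube y -133.2 x -57
bar 232 248 [-153.98511699 -148.17727404]
bar 236 251 [-153.91900254 -148.19671087]
bar 240 255 [-154.05385208 -147.98009351]
```

arm_command(
  series=[4.3,0,-0.1,0,0,4.3,0,-0.1,0,0,4.3,0,-0.1,0,0,4.3,0,-0.1,0,0,4.3,0,0,0,0],
)

```text
clock: 17.05
ee_pos: [0.5832, 0.1388, 0.028]
ee_rot: [[-0.992, 0.13, 0.0], [0.13, 0.992, 0.0], [-0.0, 0.0, -1.0]]
wrist_force: [-0.3, 0.5, 0.9]
opening: 0.0428
finger_force: 0.0
```

```bash
python3 tb.py
```

```text
17.05 [0.5832 0.1388 0.028 ] [-0.3  0.5  0.9] 0.04278894589941993 0.0
tcp fy -129.8
20 258 352 tube y -132.6 x -110
100 261 333 tube y -133.6 x -85
180 264 331 tube y -133.9 x -57
bar 242 257 [-154.34736219 -148.91283459]
bar 246 260 [-154.0990501  -148.76775065]
bar 250 261 [-154.00212713 -149.55461764]
```

The tube now stays put while the fingers move on, so it rests on the bar. I'll centre the fingers, open them slightly and lift clear.

arm_command(
  series=[4.3,0,-0.1,0,0,4.3,0,-0.1,0,0,5,0,0,0,0,5,0,0,-0.5,0,5,0,0,-1.5,0,5,0,0,-3,0,5,0,0,-4,0,5,0,0,-4,0],
)

```text
clock: 18.1
ee_pos: [0.5829, 0.1369, 0.1604]
ee_rot: [[-0.992, 0.13, 0.001], [0.13, 0.992, 0.0], [-0.001, 0.0, -1.0]]
wrist_force: [-0.2, -0.9, -0.3]
opening: 0.05
finger_force: 0.0
```

arm_command(
  series=[5,0,-1,-3,0,5,4,0,-2,0,5,5,0,0,0,5,5,0,0,0,5,4,0,0,0,5,0,0,0,0],
)

```text
clock: 18.85
ee_pos: [0.4016, 0.1507, 0.2094]
ee_rot: [[-0.992, 0.128, 0.002], [0.128, 0.992, 0.001], [-0.002, 0.001, -1.0]]
wrist_force: [1.1, 0.1, 0.3]
opening: 0.0498
finger_force: 0.0
```

```bash
python3 st.py
python3 - <<'E'
from h import *
a=grab('top')['image'];b=grab('side')['image']
x=cv2.resize(a[90:310,290:490],(400,440));y=cv2.resize(b[170:320,170:420],(400,240))
c=np.zeros((600,800,3),np.uint8);c[:440,:400]=x;c[:240,400:]=y
w=grab('wrist')['image'];c[240:540,400:]=cv2.resize(w,(400,300));cv2.imwrite('pics/fin.png',c)
E
```

```text
18.85 [0.40164427 0.15067672 0.20938488] 172.62664967067016 [1.12205751 0.10380647 0.26543869] [-0.03094559 -0.05079364 -0.0506999 ]
```

View pics/fin.png

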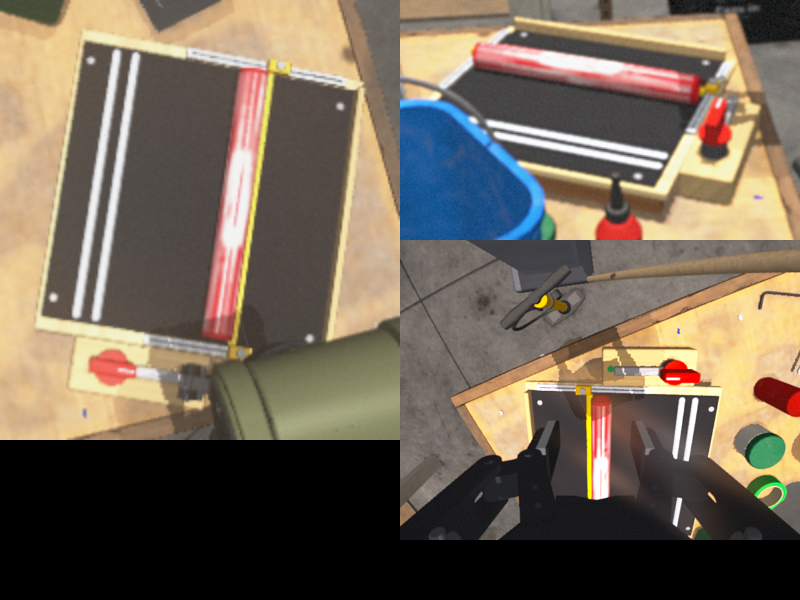

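The picture shows the tube lying along the bar. The catch arm points at the green dot (about 610,370 in the wrist panel), the bystanders haven't moved and the gripper is clear.

```bash
python3 -c "
from h import *
print(workorder.close_job())"
```

```text
the job is handed in; nothing more can be done
None
```

I turned the catch to its end stop at the green dot, rolled the tube out over the ridge and set it softly against the yellow bar, drew the gripper clear, and handed the job in at about 19 s; the hand-in returned no verdict.

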